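# Fold up the under-sink tray and hold the spring clip open over its edge

## Robot

A 6-joint arm with a two-finger parallel gripper is mounted at the origin on the work surface. World frame = base frame: x ahead of the robot, y to its left, z up, the work surface at z = 0. Lengths are in mm, angles in rad, forces in N, time in s.
With the tool pointing down it reaches from about 350 to 775 mm from the base axis. Payload 7.3 kg.
Tool frame: the origin (TCP) lies midway between the tips of the shut fingers; the grasp point (between the pads) lies 19 mm behind it; z points along the fingers, y is the line along which they close (so a half turn about z gives the same grasp; the last joint's range is limited). The gripper opens to 92 mm and grips with 3 to 60 N. Pads are 19 mm wide; open, the fingers measure 130 mm over their backs; the gripper's body (75 mm by 190 mm) begins 47 mm behind the grasp point.
Start: joints at [1.114, 0.342, 1.524, -0, 1.275, -0.146], TCP at [160.542, 499.874, 194.341] pointing down, gripper open.
Joint ranges: [-2.53, 2.53], [-0.77, 2.02], [0.04, 2.7], [-1, 4.14], [0.28, 2.66], [-3.11, 3.11]. Speed limits (rad/s): [2.57, 2.57, 3.14, 3.14, 3.14, 3.14].

## Interface

Orientations are given as [roll, pitch, yaw] about the fixed x, y, z axes, in that order (R = Rz(yaw) Ry(pitch) Rx(roll)).
In Python, from plant import * gives the robot as it stands.
- The arm moves only by the tool step_arm, never from a script. Its argument "deltas" is one flat list of numbers, 5 for each row, row after row: the shift along the world's x, y, z in mm, then the turn about the world's z in degrees, then the finger opening in mm, from 0 to 91.8. In form: [tx, ty, tz, turn, gripper, tx, ty, tz, turn, gripper, ...]. A call has exactly 10 rows; each row shifts and turns the commanded pose from where the row before left it; what a row does not reach is not made up. A row lasts 1/8 s, in which the tool goes at most 62.5 mm and 10.7 degrees, less where a joint would pass 70% of its speed; a pose out of reach is approached as far as the arm can. A call is refused whole if a number of a shift passes 62.5 or a number of a turn 10.7, either way. A call with a gripper value outside its range is refused whole. The fingers move at their own pace and stop on an object; the grip force is fixed at half the most. Time passes only in rows, so rows that do not move let the fingers close, or fill a call up. It gives the time, the measured TCP pose, the force, the opening and the grip force at its end, in the units of the state.
- get_obs(): the state, without advancing time (a new reading comes with each control period).
- capture(name): name is "scene" or "side" or "wrist"; returns the picture (420x560x3 uint8, red, green, blue); there is no depth.
- camera_params(name): a dict with "mtx" (3x3 intrinsics, pixels), "rvec" (rotation vector, rad) and "tvec" (3), from world to camera coordinates, as OpenCV has them. Camera axes: x right, y down, z forward; pixel columns grow to the right and rows downward; lengths in mm; the calibration is good to about 2 mm. A picture is of the moment at which its call begins: read the wrist's pose just before it. camera_params takes no time and is no camera call; for the wrist camera it gives the pose at the moment of the call.
- close_job(): hands the job in; it is judged then, once.
The state is a dict: "time": time; "joint_positions": joint angles; "dq": joint speeds; "tau": joint torques, N m; "tool_pos": TCP position; "tcp_rot": TCP orientation; "contact_force": force on the tool from outside, world axes, zero at the start; "moment": the same for the moment, N m; "grip_width": finger opening in mm; "finger_force": force on a finger pad.
Only numpy, scipy, OpenCV 4.12 (cv2) and the standard library are available. Lean on these libraries where they do the work, as an engineer would, in place of code of your own. Each camera call takes 0.05 s, during which the arm holds its last target. There are 200 camera calls.

## Task

Fold up the two hinged side panels of the cardboard tray until both stand upright, then pinch the orange spring clip's handles to open it and take it off its rail. Finish holding it, jaws down and gaping wide, astride the top edge of the blue-striped panel, centred on the stripe, the panel edge well inside the jaws but the clip touching nothing of the tray: do not let go, keep squeezing and holding it there. Leave the other things on the counter, and the tin in the tray, where they are.

Things in the scene. Friction and masses are not known exactly. Their poses are not given: they have to be found in the camera images.
- tray: Folding cardboard tray fixed to the counter; floor 140 (x) x 120 (y) x 6 mm, origin under the floor's centre. Fixed end walls at its +x and -x ends, 4 mm thick, tops 86 mm above the counter. Its +y and -y sides are hinged panels. Tray z is up.
- left_panel (a joint): Angle (rad) of the plain side panel on the tray's +y side: 0 lies flat outward, 1.571 is upright (a stop). Starts partly raised, 0.55 to 0.85. The panel is 128 mm along the hinge, 80 mm from hinge to free edge, 4 mm thick, 50 g; a stiff crease (about 1 N at the free edge) keeps it where it is left, so it can be pushed up from outside.
- right_panel (a joint): The same for the blue-striped side panel on the tray's -y side: 0 flat outward, 1.571 upright (stop), starts 0.55 to 0.85, same sizes and stiff crease.
- left_panel_hinge (a point): Middle of the plain panel's hinge line (runs along tray x), 58 mm to +y of the tray's centre, 6 mm above the counter, mid-thickness of the panel.
- right_panel_hinge (a point): Middle of the striped panel's hinge line, 58 mm to -y of the tray's centre, 6 mm above the counter.
- left_panel_top (a point): Middle of the plain panel's free edge (top edge once upright, then 86 mm above the counter).
- right_panel_top (a point): Middle of the striped panel's free edge, at the end of the blue stripe (26 mm wide, 30 mm long, on both faces); 86 mm above the counter once upright.
- clip: Orange spring clip, 26 mm wide along its x, 48 g, parked upright on the rail, handles up. Origin on its pivot (5 mm radius steel pin along clip x), clip z up, arms spread along clip y. Jaw lips: round bars 34 mm below the pivot, inner gap 4 mm while parked, lowest point 37 mm below the pivot. Handles end 38 mm above the pivot.
- clip_grip (a point): Midway between the clip's two handle ends while parked, 38 mm above the pivot: round bars of 3 mm radius, 44 mm apart over their outsides; pinch them along clip y. Squeezed to 28 mm the lips gape 18 mm, to 20 mm they gape 24 mm, stop at 15 mm; takes 6 N at first, 12 N near the stop. The ends rise up to 5 mm relative to the pivot when squeezed.
- clip_arm (a joint): Opening angle (rad) of each clip arm (the two mirror each other): 0 as parked on the rail's 4 mm plate, about 0.3 with handles squeezed to 20 mm, stop at 0.36; a spring closes it.
- rail: Grey clip rail fixed to the counter, base 130 (x) x 70 (y) x 10 mm, origin under its centre. A steel plate 110 mm long (x), 4 mm thick (y), stands on it to 34 mm above the counter. The clip straddles the plate, lips gripping it, tips on the base; open it and lift by 40 mm to clear.
- tin: Small yellow tin, 40 mm diameter, 58 mm tall, standing loose in the tray; origin under its centre. Leave alone.
- spray_blue: Blue trigger spray bottle, 72 mm diameter, 190 mm tall, loose on the counter; origin under its centre. Leave alone.
- spray_pink: Pink trigger spray bottle, 72 mm diameter, 190 mm tall, loose on the counter; origin under its centre. Leave alone.
- soap: Green soap bottle, 60 mm diameter, 150 mm tall, loose on the counter; origin under its centre. Leave alone.
- tablet_jar: White jar, 90 mm diameter, 110 mm tall, loose on the counter; origin under its centre. Leave alone.
- dish_brush: Wooden scrubbing brush with a bow handle, 130 x 48 mm, 64 mm tall, bristles down, loose on the counter; origin under its centre. Leave alone.
- polish: Red can, 52 mm diameter, 70 mm tall, loose on the counter; origin under its centre. Leave alone.

How it is judged:
By the outcome, as a careful person would: the job done as asked, in the order asked, and still so for the second after the job is handed in, while the arm keeps its last pose, push and grip.
It also fails if it takes over 54 s, if anything falls off the work surface, if the arm or the gripper's body presses on something with over 40 N, if the wrist force passes 120 N, or if a joint passes its speed limit or range.

## Working session

There is one attempt and no reset: what is moved stays moved. The work goes in short steps, Python scripts to look and compute and a tool call to move; the robot and the scene stay as the last step left them, time stands still between calls to the robot, and variables do not carry over. Pictures are saved under pics/ and viewed, at most 10 in all, crops included, and the job is handed in when it is done.

Besides the shell and the picture viewer there is one more tool, called after ">>>" in YAML: its name, and indented under it one key for each argument. step_arm: Moves the arm, as the interface text tells. Its arguments: {"type":"object","properties":{"deltas":{"type":"array","items":{"type":"number"}}},"required":["deltas"]}

```bash
mkdir -p pics; ls
python3 - <<'E'
from plant import *
import cv2,numpy as np
o=get_obs();print({k:np.round(v,3) for k,v in o.items()})
for n in("scene","side"):
    p=camera_params(n);print(n,p)
    cv2.imwrite(f"pics/{n}0.png",cv2.resize(capture(n)[:,:,::-1],(800,600),interpolation=cv2.INTER_CUBIC))
E
```

```text
pics
{'time': np.float64(0.0), 'joint_positions': array([ 1.114,  0.343,  1.525,  0.   ,  1.275, -0.146]), 'dq': array([0.001, 0.   , 0.   , 0.   , 0.001, 0.001]), 'tau': array([ -0.   , -43.125, -24.422,   0.072,   0.056,  -0.   ]), 'tool_pos': array([160.309, 499.441, 193.626]), 'tcp_rot': array([-3.14 , -0.   ,  2.831]), 'contact_force': array([-0.155,  0.058, -0.459]), 'moment': array([0.013, 0.031, 0.038]), 'finger_force': np.float64(0.0), 'grip_width': np.float64(91.636)}
scene {'mtx': array([[382.69471988,   0.        , 274.75747063],
       [  0.        , 382.69471988, 217.14713677],
       [  0.        ,   0.        ,   1.        ]]), 'rvec': array([ 2.30414454,  0.71680608, -0.27610417]), 'tvec': array([-512.4528845 , -154.82496477, 1206.40947402])}
side {'mtx': array([[438.45502793,   0.        , 284.49386433],
       [  0.        , 438.45502793, 210.78798784],
       [  0.        ,   0.        ,   1.        ]]), 'rvec': array([ 2.19047932, -0.63716064,  0.28415096]), 'tvec': array([-474.03878955,  282.11013795,  875.63883441])}
```

View pics/scene0.png

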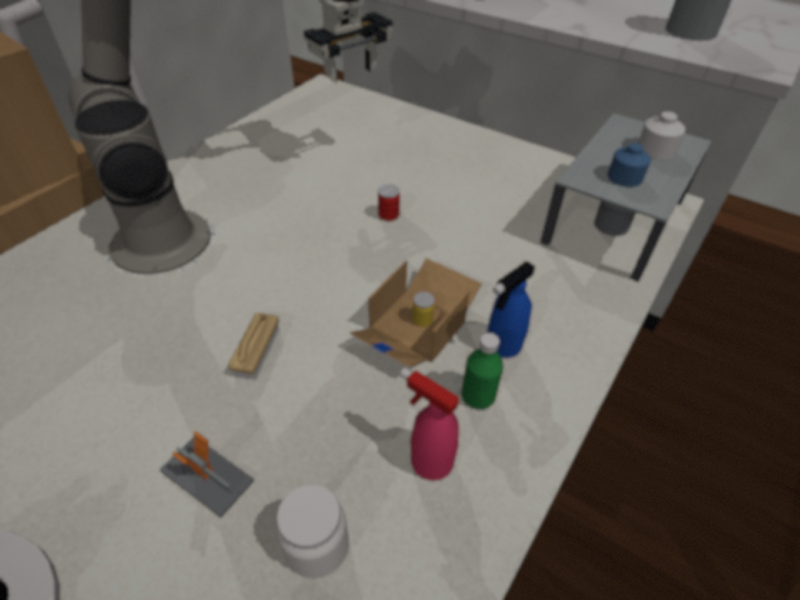

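View pics/side0.png

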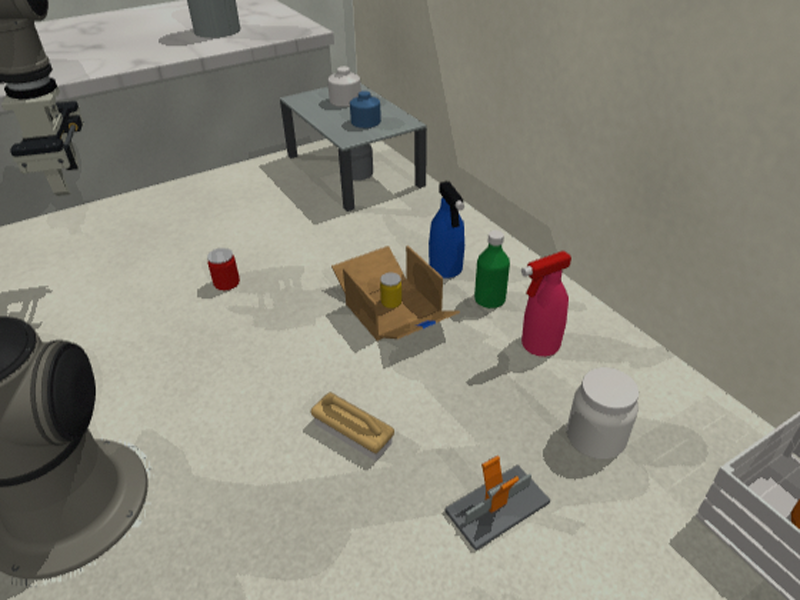

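```bash
cat > h.py <<'E'
from plant import *
import cv2,numpy as np
def ray(n,uv,P=None):
    p=P or camera_params(n);R=cv2.Rodrigues(np.array(p["rvec"]))[0];t=np.array(p["tvec"]).ravel()
    d=R.T@np.linalg.solve(p["mtx"],[uv[0],uv[1],1.]);return -R.T@t,d
def onz(n,uv,z,P=None):
    c,d=ray(n,uv,P);return (c+d*(z-c[2])/d[2])
def proj(n,X,P=None):
    p=P or camera_params(n);return cv2.projectPoints(np.array(X,float).reshape(-1,1,3),np.array(p["rvec"]),np.array(p["tvec"]),p["mtx"],None)[0].reshape(-1,2)
def tri(obs):
    A=np.zeros((3,3));b=np.zeros(3)
    for n,uv in obs:
        c,d=ray(n,uv);d/=np.linalg.norm(d);M=np.eye(3)-np.outer(d,d);A+=M;b+=M@c
    return np.linalg.solve(A,b)
E
python3 - <<'E'
from h import *
I={n:capture(n) for n in("scene","side")}
def crop(n,x,y,w,h): return cv2.resize(I[n][y:y+h,x:x+w,::-1],(400,300),interpolation=cv2.INTER_CUBIC)
T=np.vstack([np.hstack([crop("scene",242,177,100,75),crop("scene",100,290,100,75)]),np.hstack([crop("side",226,167,100,75),crop("side",300,310,100,75)])])
cv2.imwrite("pics/c1.png",T)
s=1/1.42857
for nm,n,u,z in [("rail","scene",(207,475),10),("rail","side",(498,505),10),("tin","scene",(424,322),6),("tin","side",(391,303),6),("brush","scene",(252,355),0),("jar","scene",(315,555),0),("polish","scene",(390,215),0),("pink","scene",(433,465),0),("soap","scene",(480,398),0),("blue","scene",(507,345),0)]:
    print(nm,onz(n,np.array(u)*s,z).round())
E
```

```text
rail [ 508. -327.   10.]
rail [ 500. -330.   10.]
tin [610. 122.   6.]
tin [601. 121.   6.]
brush [ 394. -118.   -0.]
jar [ 713. -322.    0.]
polish [365. 363.   0.]
pink [ 777. -115.    0.]
soap [778.  35.   0.]
blue [764. 166.   0.]
```

View pics/c1.png

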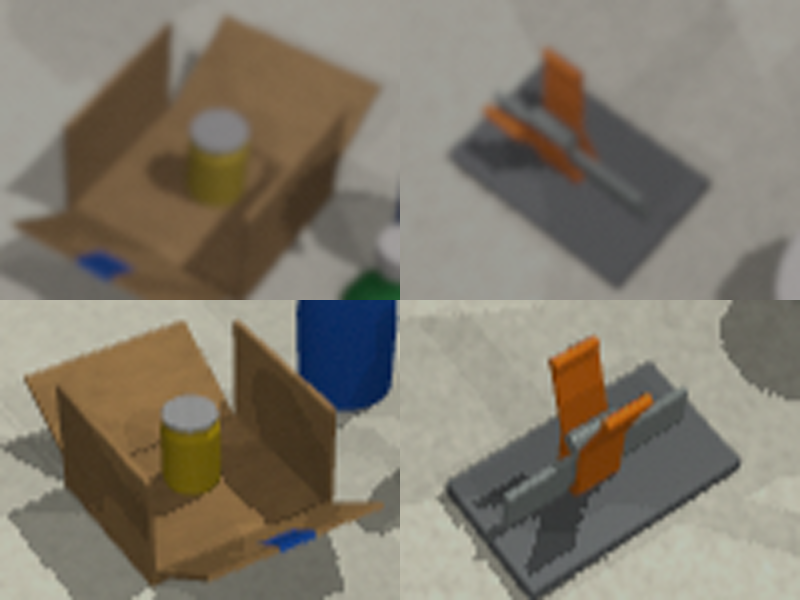

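```bash
cat >> h.py <<'E'
def nat(x,y,ox,oy): return np.array([ox+(x+.5)/4-.5, oy+(y+.5)/4-.5])
E
python3 - <<'E'
from h import *
from scipy.optimize import least_squares
TL=lambda x,y:("scene",nat(x,y,242,177)); TR=lambda x,y:("scene",nat(x-400,y,100,290))
BL=lambda x,y:("side",nat(x,y-300,226,167)); BR=lambda x,y:("side",nat(x-400,y-300,300,310))
C={n:camera_params(n) for n in("scene","side")}
def tf(X,x,y,yaw): c,s=np.cos(yaw),np.sin(yaw);X=np.array(X);return np.array([x+c*X[0]-s*X[1],y+s*X[0]+c*X[1],X[2]])
# tray
def pan(sx,side,a): return [sx*64,side*(58+80*np.cos(a)),6+80*np.sin(a)]
obs=[(TL(168,25),('w',-1,1)),(TL(66,130),('w',-1,-1)),(TL(344,118),('w',1,1)),(TL(248,222),('w',1,-1)),
(BL(58,388),('w',-1,1)),(BL(155,484),('w',-1,-1)),(BL(236,320),('w',1,1)),(BL(333,408),('w',1,-1)),
(TL(228,15),('l',-1)),(TL(380,87),('l',1)),(BL(25,377),('l',-1)),(BL(182,322),('l',1)),(TL(15,222),('r',-1)),(BL(383,503),('r',1)),(BL(200,577),('r',-1))]
def res(p,full=False):
    r=[]
    for (n,uv),k in obs:
        X=[k[1]*68,k[2]*p[5],86] if k[0]=='w' else pan(k[1],1,p[3]) if k[0]=='l' else pan(k[1],-1,p[4])
        r.append(proj(n,tf(X,*p[:3]),C[n])[0]-uv)
    r=np.array(r); return r if full else r.ravel()
s=least_squares(res,[605,120,0,.7,.7,58],loss='soft_l1');print(s.x.round(3));print(res(s.x,True).round(1).tolist())
# rail
pts=[TR(543,65),TR(710,183),TR(617,288),TR(450,157),BR(450,487),BR(650,362),BR(740,463),BR(535,597)]
for p in pts: print(p[0],onz(p[0],p[1],10,C[p[0]]).round(1))
for a,b,nm in[((545,50),(580,60),'h1'),((487,108),None,'h2')]:
    print(nm,onz(*TR(*a),85).round(1), onz(*TR(*b),85).round(1) if b else '')
for q in[(552,358),(600,340),(608,428),(652,397)]: print(onz(*BR(*q),85).round(1))
E
```

```text
[ 6.00850e+02  1.10955e+02 -8.00000e-03  5.18000e-01  6.55000e-01
  5.90130e+01]
[[-0.0, -0.3], [-0.6, -0.9], [-0.1, -3.0], [-0.5, -0.5], [0.7, -1.1], [-1.3, -0.7], [0.4, -0.1], [0.4, 0.0], [-0.8, 0.1], [0.4, 0.0], [0.0, 0.4], [0.4, -0.1], [-1.1, 0.1], [0.3, -0.5], [2.4, -0.4]]
scene [ 441.7 -294.4   10. ]
scene [ 569.4 -292.2   10. ]
scene [ 570.6 -360.2   10. ]
scene [ 443.4 -361.1   10. ]
side [ 436.5 -297.3   10. ]
side [ 564.8 -293.6   10. ]
side [ 563.8 -362.8   10. ]
side [ 437.1 -364.7   10. ]
h1 [ 485.2 -306.    85. ] [ 504.3 -299.8   85. ]
h2 [ 486.5 -344.9   85. ] 
[ 486.6 -304.7   85. ]
[ 511.8 -308.8   85. ]
[ 484.9 -348.1   85. ]
[ 512.1 -346.2   85. ]
```

>>> step_arm:
  deltas: [55,-25,0,2.2,0,55,-25,0,2.2,0,55,-25,0,2.2,0,55,-25,0,2.2,0,55,-25,0,2.2,0,55,-25,0,2.2,0,55,-25,0,2.2,0,55,-25,0,2.2,0,0,0,-40,0,0,0,0,-40,0,0]

```text
time: 1.45
tool_pos: [601.3, 299.0, 112.9]
tcp_rot: [3.141, 0.0, 3.136]
contact_force: [0.1, 0.8, 0.2]
grip_width: 0.8
finger_force: 0.0
```

>>> step_arm:
  deltas: [0,0,-40,0,0,0,0,-40,0,0,0,-20,0,0,0,0,-20,0,0,0,0,-15,0,0,0,0,-12,0,0,0,0,-10,0,0,0,0,-10,0,0,0,0,-8,0,0,0,0,-5,0,0,0]

```text
time: 2.7
tool_pos: [600.5, 199.5, 34.3]
tcp_rot: [3.142, -0.0, 3.138]
contact_force: [0.6, 0.3, -0.3]
grip_width: 0.4
finger_force: 0.0
```

>>> step_arm:
  deltas: [0,-3,0,0,0,0,-2,0,0,0,0,-1,0,0,0,0,-1,0,0,0,0,-1,0,0,0,0,-1,0,0,0,0,0,0,0,0,0,0,0,0,0,0,0,0,0,0,0,0,0,0,0]

```text
time: 3.95
tool_pos: [600.5, 190.9, 34.3]
tcp_rot: [3.141, 0.0, 3.138]
contact_force: [0.6, -0.3, 0.3]
grip_width: 0.5
finger_force: 0.0
```

Run:
```python
from h import *
I={n:capture(n) for n in("scene","side")}
def crop(n,x,y,w,h): return cv2.resize(I[n][y:y+h,x:x+w,::-1],(400,400),interpolation=cv2.INTER_CUBIC)
cv2.imwrite("pics/c2.png",np.hstack([crop("scene",232,140,120,120),crop("side",216,130,120,120)]))
```

```text
(no output)
```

View pics/c2.png

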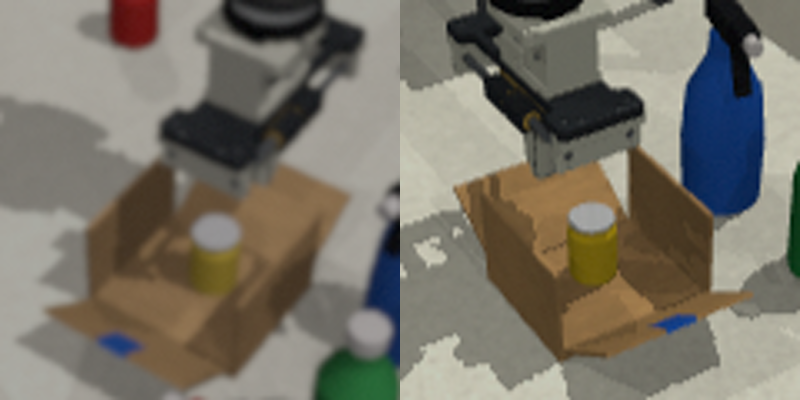

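Run:
```python
from h import *
o=get_obs();print(o['tool_pos'],o['joint_positions'],o['grip_width'])
t=o['tool_pos']
P=camera_params("wrist");Rt=cv2.Rodrigues(np.array(P["rvec"]))[0];print("wrist cam at",(-Rt.T@np.array(P['tvec']).ravel()),Rt[2])
for n,(ox,oy,dx) in {"scene":(232,140,0),"side":(216,130,400)}.items():
    for X in (t,t+[0,0,66],t+[0,0,30]):
        u=proj(n,X)[0];print(n,(u-[ox,oy])*400/120+[dx,0])
cv2.imwrite("pics/w1.png",capture("wrist")[:,:,::-1])
```

```text
[600.50454691 190.89552957  34.32391225] [ 1.86189276e-01  6.84620287e-01  1.41029018e+00  1.10766107e-04
  1.04674278e+00 -1.38105621e+00] 0.5974436056439619
wrist cam at [526.23939894 191.35037183 224.98025121] [ 2.78826729e-01 -6.78425791e-04 -9.60341187e-01]
scene [251.8558578  205.74174015]
scene [257.3939827  146.66813488]
scene [254.30903963 179.57434642]
side [547.39042041 202.73689002]
side [543.61066262 137.45730612]
side [545.70529829 173.63341911]
```

View pics/w1.png

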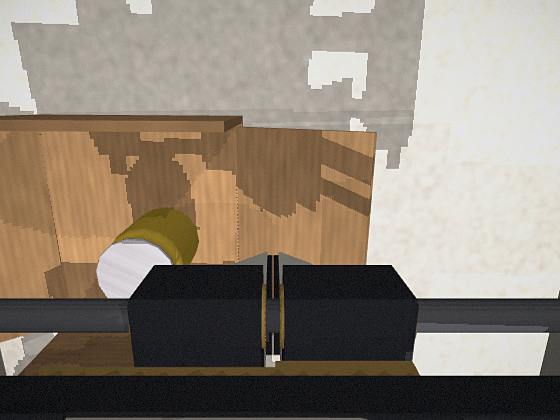

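Run:
```python
from h import *
def pan(sx,a): return [601+sx*64,111+(58+80*np.cos(a)),6+80*np.sin(a)]
for a in (.2,.4,.55,.7,.85,1.0,1.2,1.4):
    print(a,[((proj(n,pan(sx,a))[0]-o)*k+[dx,0]).round(0).tolist() for n,o,k,dx,sx in(("scene",[232,140],10/3,0,1),("scene",[232,140],10/3,0,-1),("side",[216,130],10/3,400,-1),("side",[216,130],10/3,400,1),("wrist",[0,0],1,0,1))])
print(tri([("wrist",(375,133)),("scene",(232+350/3.333,140+192/3.333))]))
I=[cv2.resize(capture(n)[y:y+70,x:x+80,::-1],(640,560),interpolation=cv2.INTER_CUBIC) for n,x,y in(("side",220,160),)]
cv2.imwrite("pics/c3.png",I[0])
```

```text
0.2 [[351.0, 208.0], [222.0, 150.0], [450.0, 205.0], [580.0, 157.0], [362.0, 334.0]]
0.4 [[351.0, 198.0], [220.0, 140.0], [451.0, 194.0], [582.0, 146.0], [360.0, 349.0]]
0.55 [[349.0, 193.0], [218.0, 134.0], [453.0, 187.0], [585.0, 139.0], [354.0, 361.0]]
0.7 [[347.0, 189.0], [214.0, 130.0], [456.0, 181.0], [589.0, 133.0], [345.0, 373.0]]
0.85 [[343.0, 188.0], [209.0, 128.0], [459.0, 178.0], [593.0, 130.0], [332.0, 385.0]]
1.0 [[338.0, 188.0], [203.0, 127.0], [464.0, 177.0], [599.0, 128.0], [315.0, 396.0]]
1.2 [[331.0, 192.0], [194.0, 130.0], [471.0, 178.0], [608.0, 129.0], [287.0, 407.0]]
1.4 [[322.0, 199.0], [184.0, 137.0], [480.0, 184.0], [617.0, 133.0], [255.0, 414.0]]
[588.71089581 296.35445598 -49.67670385]
```

View pics/c3.png

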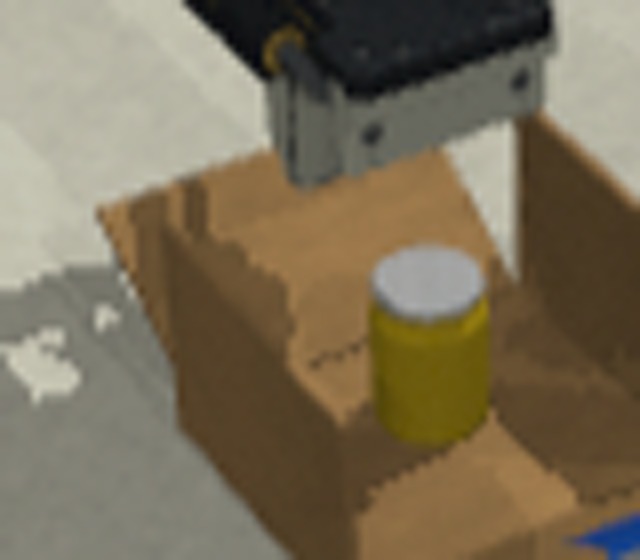

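Run:
```python
from h import *
def pan(sx,a,r=80,t=0): return [601+sx*64,111+(58+r*np.cos(a)),6+r*np.sin(a)]
for a in (.2,.4,.55,.7,.85):print(a,proj("wrist",[pan(-1,a),pan(-1,a,0)]).round().tolist())
t=get_obs()['tool_pos']
for dz in(0,19,40,66,90): print(dz,proj("wrist",[t+[0,0,dz],t+[-10,-19,dz],t+[-10,19,dz]]).round().tolist())
I=capture("wrist")[230:400,180:400,::-1]
cv2.imwrite("pics/w2.png",cv2.convertScaleAbs(cv2.resize(I,(770,595),interpolation=cv2.INTER_CUBIC),alpha=1.6,beta=30))
```

```text
0.2 [[377.0, 127.0], [234.0, 126.0]]
0.4 [[376.0, 128.0], [234.0, 126.0]]
0.55 [[370.0, 130.0], [234.0, 126.0]]
0.7 [[360.0, 131.0], [234.0, 126.0]]
0.85 [[345.0, 132.0], [234.0, 126.0]]
0 [[272.0, 246.0], [237.0, 229.0], [307.0, 229.0]]
19 [[272.0, 260.0], [233.0, 242.0], [310.0, 241.0]]
40 [[272.0, 279.0], [229.0, 258.0], [315.0, 258.0]]
66 [[272.0, 310.0], [221.0, 286.0], [323.0, 286.0]]
90 [[272.0, 350.0], [210.0, 322.0], [333.0, 322.0]]
```

View pics/w2.png

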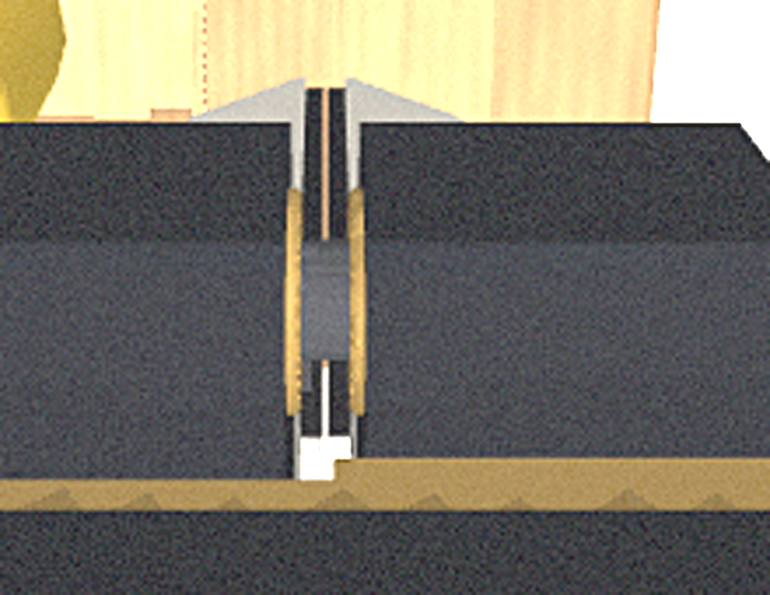

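Run:
```python
from h import *
t=np.array([160.3,499.4,193.6]);d=np.array([.307,.952,0])
for n in("scene","side"):
    for dz in(0,35,66):print(n,dz,(proj(n,[t+d*46+[0,0,dz],t-d*46+[0,0,dz]])*1.4286).round().tolist())
I=cv2.imread("pics/scene0.png")[20:100,285:415];J=cv2.imread("pics/side0.png")[80:220,0:130]
cv2.imwrite("pics/c4.png",np.hstack([cv2.resize(I,(520,320)),cv2.resize(J,(260,280))[:320].copy() if 0 else cv2.resize(J,(278,320))]))
```

```text
scene 0 [[367.0, 83.0], [335.0, 94.0]]
scene 35 [[367.0, 68.0], [334.0, 79.0]]
scene 66 [[366.0, 55.0], [333.0, 65.0]]
side 0 [[78.0, 185.0], [70.0, 209.0]]
side 35 [[71.0, 168.0], [63.0, 192.0]]
side 66 [[65.0, 152.0], [57.0, 176.0]]
```

View pics/c4.png

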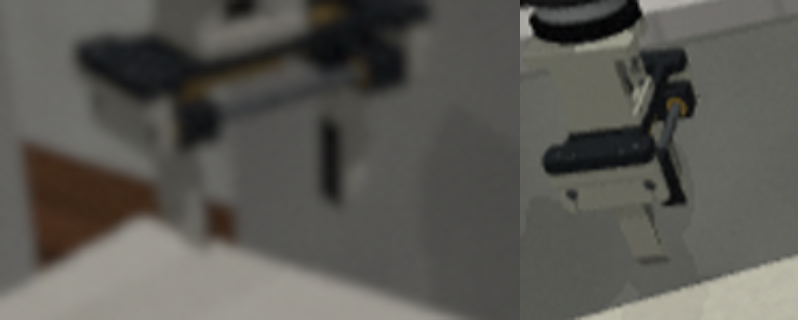

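>>> step_arm:
  deltas: [0,40,0,0,0,0,40,0,0,0,0,28,0,0,0,0,0,-15,0,0,0,0,-15,0,0,0,0,0,0,0,0,-20,0,0,0,0,-20,0,0,0,0,-12,0,0,0,0,-10,0,0,0]

```text
time: 5.45
tool_pos: [602.1, 248.3, 11.6]
tcp_rot: [3.121, 0.009, 3.135]
contact_force: [-16.9, 55.7, 41.8]
grip_width: 0.5
finger_force: 34.6
```

>>> step_arm:
  deltas: [0,20,0,0,0,0,25,5,0,0,0,20,10,-10,0,0,0,0,-10,0,-5,0,0,-10,0,-5,0,0,-10,0,-5,0,0,-10,0,-5,0,0,-10,0,-5,0,0,-10,0,0,0,0,-10,0]

```text
time: 6.7
tool_pos: [575.5, 300.4, 19.6]
tcp_rot: [-3.141, 0.0, 1.735]
contact_force: [0.1, -0.9, 0.1]
grip_width: 0.2
finger_force: 0.0
```

Run:
```python
from h import *
def pan(sx,a): return [601+sx*64,111+(58+80*np.cos(a)),6+80*np.sin(a)]
for a in (.4,.5,.6,.7,.8): print(a,[proj("scene",pan(1,a)).round(1).tolist(),proj("scene",pan(-1,a)).round(1).tolist(),proj("side",pan(-1,a)).round(1).tolist()])
A=capture("scene")[120:280,200:413,::-1];B=capture("side")[120:280,180:393,::-1]
cv2.imwrite("pics/c5.png",np.vstack([cv2.resize(A,(399,300),interpolation=cv2.INTER_CUBIC),cv2.resize(B,(399,300),interpolation=cv2.INTER_CUBIC)]))
```

```text
0.4 [[[337.2, 199.5]], [[298.1, 181.9]], [[231.3, 188.1]]]
0.5 [[[337.0, 198.4]], [[297.6, 180.7]], [[231.6, 186.6]]]
0.6 [[[336.5, 197.5]], [[296.9, 179.7]], [[232.1, 185.4]]]
0.7 [[[336.0, 196.8]], [[296.1, 178.9]], [[232.7, 184.4]]]
0.8 [[[335.3, 196.4]], [[295.2, 178.4]], [[233.4, 183.7]]]
```

>>> step_arm:
  deltas: [0,0,-19,-9.8,0,0,0,-19,0,0,0,-15,0,0,0,0,-15,0,0,0,0,-15,0,0,0,0,-4,0,0,0,0,-3,4,0,0,0,-3,5,0,0,0,-3,5,0,0,0,-3,5,0,0]

```text
time: 8.05
tool_pos: [575.5, 241.1, 0.8]
tcp_rot: [3.141, -0.0, 1.571]
contact_force: [-0.2, 0.6, -1.3]
grip_width: 0.9
finger_force: 0.5
```

>>> step_arm:
  deltas: [0,-4,5,0,0,0,-4,5,0,0,0,-5,5,0,0,0,-6,5,0,0,0,-6,4,0,0,0,-6,4,0,0,0,-6,3,0,0,0,-6,2,0,0,0,-5,1,0,0,0,-4,1,0,0]

```text
time: 9.3
tool_pos: [575.5, 188.5, 35.3]
tcp_rot: [-3.142, 0.0, 1.571]
contact_force: [-0.2, 1.0, -0.7]
grip_width: 0.6
finger_force: 0.5
```

>>> step_arm:
  deltas: [0,-2,0,0,0,0,-2,0,0,0,0,-1,0,0,0,0,-1,0,0,0,0,-0.5,0,0,0,0,0,0,0,0,0,0,0,0,0,0,0,0,0,0,0,0,0,0,0,0,0,0,0,0]

```text
time: 10.55
tool_pos: [575.6, 183.7, 35.4]
tcp_rot: [3.141, -0.002, 1.571]
contact_force: [-0.2, 6.3, 0.4]
grip_width: 0.1
finger_force: 3.1
```

>>> step_arm:
  deltas: [0,-1.5,0,0,0,0,0,0,0,0,0,20,0,0,0,0,30,40,0,0,0,0,50,0,0,0,-58,0,0,0,0,-58,0,0,0,0,-58,0,0,0,0,-58,0,0,0,0,-58,0,0,0]

```text
time: 11.8
tool_pos: [575.5, -60.6, 125.4]
tcp_rot: [-3.142, 0.001, 1.571]
contact_force: [0.6, -0.0, -0.3]
grip_width: 0.4
finger_force: 0.0
```

>>> step_arm:
  deltas: [0,0,-50,0,0,0,0,-50,0,0,0,0,-40,0,0,0,12,0,0,0,0,12,0,0,0,0,8,0,0,0,0,4,4,0,0,0,3,5,0,0,0,3,5,0,0,0,3,5,0,0]

```text
time: 13.05
tool_pos: [575.6, -14.3, 4.9]
tcp_rot: [3.141, 0.0, 1.57]
contact_force: [0.2, -0.5, -0.1]
grip_width: 0.4
finger_force: 0.5
```

>>> step_arm:
  deltas: [0,4,5,0,0,0,4,5,0,0,0,5,5,0,0,0,6,5,0,0,0,6,4,0,0,0,6,4,0,0,0,6,2,0,0,0,6,1,0,0,0,5,1,0,0,0,3,0,0,0]

```text
time: 14.3
tool_pos: [575.6, 37.2, 36.4]
tcp_rot: [3.141, 0.0, 1.571]
contact_force: [0.6, -0.8, 0.2]
grip_width: 0.1
finger_force: 0.5
```

>>> step_arm:
  deltas: [0,2,0,0,0,0,1,0,0,0,0,1,0,0,0,0,1,0,0,0,0,1,0,0,0,0,0,0,0,0,0,0,0,0,0,0,0,0,0,0,0,0,0,0,0,0,0,0,0,0]

```text
time: 15.55
tool_pos: [575.5, 41.9, 36.4]
tcp_rot: [-3.142, 0.001, 1.57]
contact_force: [0.5, -5.1, 0.7]
grip_width: 0.5
finger_force: 2.5
```

>>> step_arm:
  deltas: [0,1.5,0,0,0,0,0,0,0,0,0,-30,0,0,0,0,-30,50,0,0,0,0,45,0,0,-15,-55,0,10,75,-15,-55,0,10,75,-15,-55,0,10,75,-15,-55,0,10,75,-15,-55,0,10,75]

```text
time: 16.8
tool_pos: [500.2, -291.2, 131.3]
tcp_rot: [3.141, -0.0, 2.447]
contact_force: [1.4, -0.0, 0.3]
grip_width: 45.9
finger_force: 0.0
```

>>> step_arm:
  deltas: [0,-15,0,10,75,0,-15,0,10,75,0,-4,0,10,75,0,0,0,10,75,0,0,0,0,75,0,0,0,0,75,0,0,0,0,75,0,0,0,0,75,0,0,0,0,75,0,0,0,0,75]

```text
time: 18.05
tool_pos: [500.8, -323.9, 131.4]
tcp_rot: [3.142, 0.0, 3.139]
contact_force: [-0.1, 0.4, 0.4]
grip_width: 75.0
finger_force: 0.0
```

Run:
```python
from h import *
o=get_obs();t=o['tool_pos'];print(t,o['tcp_rot'],o['grip_width'])
W=capture("wrist");S=capture("side");C=capture("scene")
np.savez("w3.npz",P=camera_params("wrist"),t=t)
def orange(I):
    h=cv2.cvtColor(I,cv2.COLOR_RGB2HSV);return ((h[...,0]<16)&(h[...,1]>170)&(h[...,2]>60))
def cr(I,x,y): return cv2.resize(I[y:y+75,x:x+100,::-1],(300,225),interpolation=cv2.INTER_CUBIC)
m=orange(W);v,u=np.nonzero(m);print(m.sum(),u.min(),u.max(),v.min(),v.max()) if m.any() else 0
T=np.zeros((600,800,3),np.uint8);T[:375,:500]=cv2.resize(W[:,:,::-1],(500,375));T[:225,500:]=cr(C,242,177);T[225:450,500:]=cr(S,226,167)
cv2.imwrite("w3.png",W[:,:,::-1])
T[375:600,:300]=cr(S,300,310)
cv2.imwrite("pics/w3.png",T)
for x,y in((498,-326.5-19),(498,-326.5+19)): print(proj("wrist",[[x-13,y,85],[x+13,y,85]]).round(1).tolist())
```

```text
[ 500.81000446 -323.90101641  131.36243395] [3.14151574e+00 7.99221904e-05 3.13891770e+00] 74.97734016190127
2073 236 302 179 238
[[239.3, 198.5], [240.3, 235.6]]
[[296.8, 198.3], [296.2, 235.5]]
```

View pics/w3.png

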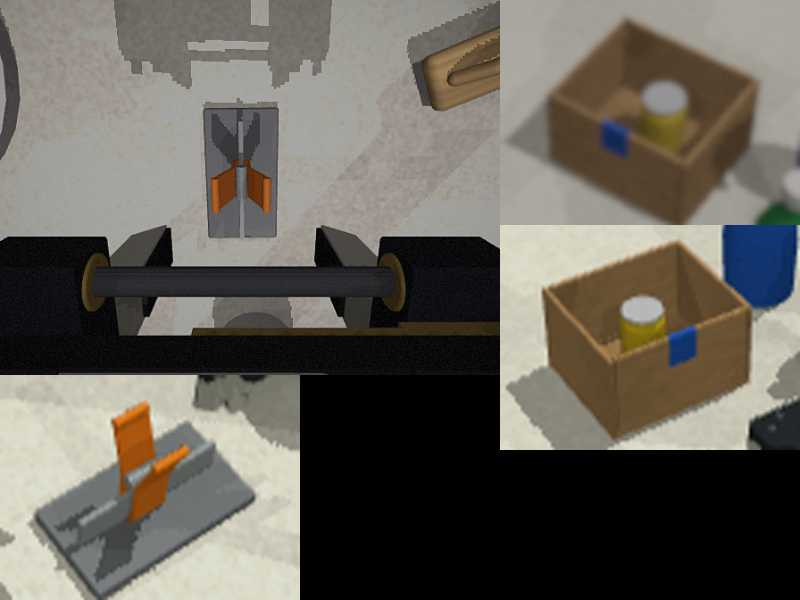

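>>> step_arm:
  deltas: [-2,-2,-31,0,75,0,0,-32,0,75,0,0,-32,0,60,0,0,0,0,52,0,0,0,0,40,0,0,0,0,30,0,0,0,0,20,0,0,0,0,18,0,0,0,0,18,0,0,0,0,18]

```text
time: 19.45
tool_pos: [500.4, -326.7, 39.6]
tcp_rot: [-3.139, 0.004, 3.139]
contact_force: [-1.2, 2.8, 10.3]
grip_width: 18.6
finger_force: 16.1
```

>>> step_arm:
  deltas: [0,0,3,0,18,0,0,4,0,18,0,0,10,0,18,0,0,20,0,18,0,0,25,0,18,0,0,28,0,18,0,0,10,0,18,0,0,0,0,18,0,0,0,0,18,0,0,0,0,18]

```text
time: 20.7
tool_pos: [498.3, -325.5, 135.2]
tcp_rot: [3.14, -0.002, 3.139]
contact_force: [1.5, -0.1, -1.6]
grip_width: 18.3
finger_force: 12.2
```

Run:
```python
from h import *
o=get_obs();print(o['tool_pos'],o['grip_width'],o['finger_force'],o['contact_force'])
def mask(I,lo,hi,s,v=50):
    h=cv2.cvtColor(I,cv2.COLOR_RGB2HSV);return (h[...,0]>=lo)&(h[...,0]<=hi)&(h[...,1]>s)&(h[...,2]>v)
for n in("scene","side"):
    I=capture(n);
    m=mask(I,3,13,190,80).astype(np.uint8);k,l,st,c=cv2.connectedComponentsWithStats(m)
    print(n,"orange",[(st[i].tolist(),c[i].round(1).tolist()) for i in range(1,k) if st[i,4]>15])
    m=mask(I,105,125,150,50).astype(np.uint8);k,l,st,c=cv2.connectedComponentsWithStats(m)
    print(n,"blue",[(st[i].tolist(),c[i].round(1).tolist()) for i in range(1,k) if st[i,4]>15])
    print("exp clip",proj(n,o['tool_pos']+[0,0,10]).round(1).tolist(),"exp stripe",proj(n,[[601,x,86-z] for x in(53,57) for z in (0,30)]).round(1).tolist())
```

```text
[ 498.32117791 -325.54354887  135.1997952 ] 18.334066143558868 12.191391453961842 [ 1.51745759 -0.07535902 -1.57782577]
scene orange [([119, 281, 9, 11, 28], [123.9, 285.8]), ([122, 298, 6, 13, 40], [124.3, 303.9])]
scene blue [([343, 197, 28, 52, 865], [358.0, 224.4]), ([277, 219, 7, 9, 44], [279.7, 222.4])]
exp clip [[124.4, 296.7]] exp stripe [[280.1, 219.4], [280.0, 227.5], [281.0, 218.5], [280.9, 226.5]]
side orange []
side blue [([300, 145, 25, 49, 933], [312.2, 170.7]), ([283, 201, 8, 13, 82], [286.5, 206.6])]
exp clip [[352.5, 308.8]] exp stripe [[286.8, 202.3], [286.8, 211.5], [285.9, 201.4], [286.0, 210.6]]
```

>>> step_arm:
  deltas: [6,20,0,0,18,10,40,0,0,18,13,50,0,0,18,14,50,0,0,18,14,50,0,0,18,14,50,0,0,18,13,50,0,0,18,10,40,0,0,18,6,20,0,0,18,2,8,0,0,18]

```text
time: 22.05
tool_pos: [600.7, 53.3, 136.2]
tcp_rot: [-3.142, -0.0, 3.141]
contact_force: [0.0, -0.1, 0.9]
grip_width: 18.3
finger_force: 12.2
```

Run:
```python
from h import *
o=get_obs();t=o['tool_pos'];print(t,o['grip_width'],o['finger_force'],o['contact_force'])
I=capture("scene");S=capture("side");W=capture("wrist")
cv2.imwrite("s4.png",S[:,:,::-1]);cv2.imwrite("c4.png",I[:,:,::-1])
h=cv2.cvtColor(S,cv2.COLOR_RGB2HSV)
c=lambda u:[round(x) for x in u]
for n in("scene","side"):
    print(n,"pivot/lips/handle",proj(n,t+[0,0,6.5]).round(1).tolist(),proj(n,[t+[dx,-15,-27.5] for dx in(-13,13)]).round(1).tolist(),proj(n,[t+[dx,-9,48] for dx in(-13,13)]).round(1).tolist())
a=cv2.resize(S[150:225,240:340,::-1],(480,360),interpolation=cv2.INTER_CUBIC);b=cv2.resize(I[150:240,250:330,::-1],(320,360),interpolation=cv2.INTER_CUBIC)
w=cv2.resize(W[150:285,150:390,::-1],(427,240))
T=np.zeros((600,800,3),np.uint8);T[:360]=np.hstack([a,b]);T[360:,:427]=w
cv2.imwrite("pics/f.png",T)
for n,J in(("side",S),("scene",I)):
    h=cv2.cvtColor(J,cv2.COLOR_RGB2HSV);m=((h[...,0]<17)&(h[...,1]>200)&(h[...,2]>60));m[:120]=0
    v,u=np.nonzero(m);k=(u>240)&(u<330)&(v<260);print(n,k.sum(),(u[k].min(),u[k].max(),v[k].min(),v[k].max()) if k.any() else "")
```

```text
[600.68369242  53.31153574 136.2031585 ] 18.26155336321722 12.217241410980932 [ 0.03370927 -0.13015516  0.86823334]
scene pivot/lips/handle [[280.4, 203.1]] [[272.3, 214.5], [281.2, 219.0]] [[273.8, 190.2], [283.3, 194.7]]
side pivot/lips/handle [[286.4, 184.0]] [[285.3, 200.0], [294.2, 196.4]] [[283.6, 173.3], [293.0, 169.9]]
side 274 (np.int64(277), np.int64(292), np.int64(169), np.int64(200))
scene 8 (np.int64(276), np.int64(281), np.int64(203), np.int64(210))
```

View pics/f.png

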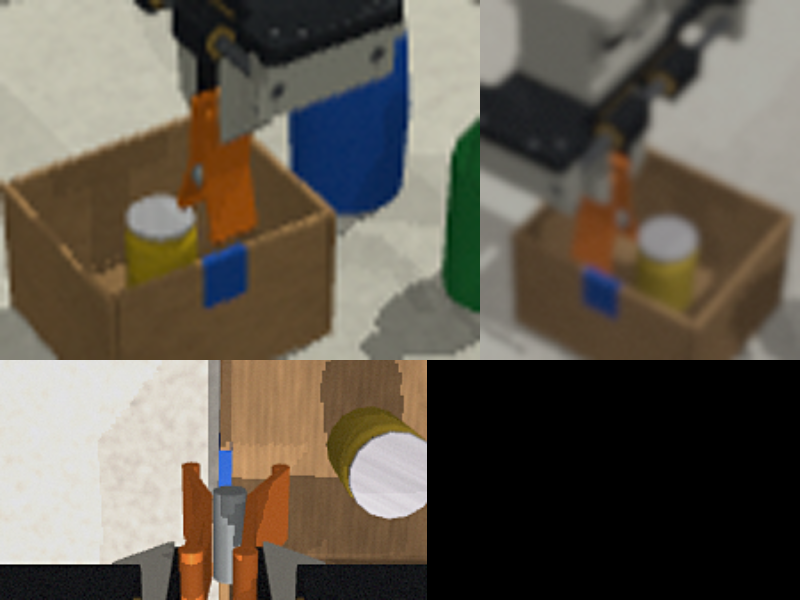

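Run:
```python
from h import *
print(get_obs()['tool_pos'])
k=240/427;v=lambda r:150+(r-360)*k;u=lambda c:150+c*k
for nm,c,r,z in(("lipL",191,465,108.5),("lipR",281,467,108.5),("pin",230,490,142.5),("panL",219,452,86),("panR",232,452,86),("hL",191,555,184),("hR",245,555,184)):
    print(nm,onz("wrist",(u(c),v(r)),z).round(1))
P=camera_params("wrist");R=cv2.Rodrigues(np.array(P["rvec"]))[0];print(R.round(4))
```

```text
[600.59231049  51.3971379  136.24168158]
lipL [586.9  42.4 108.5]
lipR [587.7  73.5 108.5]
pin [585.1  55.3 142.5]
panL [588.1  52.1  86. ]
panR [588.1  57.   86. ]
hL [587.9  45.4 184. ]
hR [588.   58.1 184. ]
[[ 2.300e-03  1.000e+00 -2.000e-04]
 [ 9.604e-01 -2.100e-03  2.785e-01]
 [ 2.785e-01 -9.000e-04 -9.604e-01]]
```

>>> step_arm:
  deltas: [0,-1.5,0,0,18,0,-1.5,0,0,18,0,0,0,0,18,0,0,-8,0,18,0,0,-8,0,18,0,0,-8,0,18,0,0,-7,0,18,0,0,-6,0,18,0,0,0,0,18,0,0,0,0,18]

```text
time: 23.45
tool_pos: [601.0, 49.1, 99.6]
tcp_rot: [3.142, 0.0, 3.139]
contact_force: [-0.5, -0.3, -0.7]
grip_width: 18.1
finger_force: 12.2
```

Run:
```python
from h import *
o=get_obs();print(o['tool_pos'],o['grip_width'],o['finger_force'],o['contact_force'])
W=capture("wrist");S=capture("side")
def segs(I,row,x0,x1):
    h=cv2.cvtColor(I,cv2.COLOR_RGB2HSV)[row,x0:x1].astype(int);L=[]
    for i,(a,s,v) in enumerate(h):
        c='O' if a<=11 and s>190 and v>70 else 'B' if 100<a<130 and s>150 else 'g' if s<40 and v<170 else 'w' if s<60 else '.'
        L.append(c)
    return ''.join(L)
for r in range(190,262,6): print(r,segs(W,r,225,335))
m=lambda I:cv2.cvtColor(I,cv2.COLOR_RGB2HSV)
h=m(S);b=(h[...,0]>100)&(h[...,0]<130)&(h[...,1]>150);og=(h[...,0]<17)&(h[...,1]>200)&(h[...,2]>60)
for r in range(180,216,2): print(r,segs(S,r,270,305))
```

```text
[600.98090161  49.09610724  99.56242539] 18.116980841300176 12.216693529626355 [-0.45474318 -0.30984957 -0.7127053 ]
190 wwwwwwwwwwwwwwwwwwwwwwwwwwwwwwwwwwwwwwwwwwwwwgggggggw.........................................................
196 wwwwwwwwwwwwwwwwwwwwwwwwwwwwwwwwwwwwwwwwwwwwwgggggggw.........................................................
202 wwwwwwwwwwwwwwwwwwwwwwwwwwwwwwwwwwwwwwwwwwwwwggggggg..........................................................
208 wwwwwwwwwwwwwwwwwwwwwwwwwwww.OO...O..wwwwwwwwggggggggB........................................................
214 wwwwwwwwwwwwwwwwwwwwwwwwwww..OO.......wwwwwwwggggggggB........................O.O..O..........................
220 wwwwwwwwwwwwwwwwwwwwwwwwwww.......O.O..O.wwwwggggggg.B.BBBBBBB.........O......................................
226 wwwwwwwwwwwwwwwwwwwwwwwwwwww......O......O...gggggggggggggggggg.O.OOO..O.O..O.................................
232 wwwwwwwwwwwwwwwwwwwwwwwwwwww..OO.............gggggggggggggggggg.....O....O............O.......................
238 wwwwwwwwwwwwwwwwwwwwwwwwwwwwOO.O.O.O..O.O.O..gggggggggggggg
[... 416 characters left out ...]
wggggggggggggggggggg
182 ..........ggg....gggggggggggggggggg
184 .................gggggggggggggggggg
186 .................gggggggggggggggggw
188 .................ggggggggggggw.....
190 ..w.w............gggggg............
192 ggggggggg........g.................
194 gggggggggg.........................
196 gggggggggg.........................
198 ggggggggw..wg......................
200 ............g......................
202 ...................................
204 .............B.....................
206 .............B.....................
208 .............B.....................
210 .............BB....................
212 .............B.....................
214 .............w.....................
```

Run:
```python
from h import *
W=capture("wrist");cv2.imwrite("w9.png",W[:,:,::-1])
h=cv2.cvtColor(W,cv2.COLOR_RGB2HSV)
def runs(c):
    out=[];s=None
    for i,x in enumerate(list(c)+[0]):
        if x and s is None:s=i
        if not x and s is not None:
            if i-s>1:out.append((s+225,i+224))
            s=None
    return out
f=cv2.medianBlur(W,3);h=cv2.cvtColor(f,cv2.COLOR_RGB2HSV).astype(int)
for r in range(200,232,3):
    o=(h[r,225:335,0]<14)&(h[r,225:335,1]>195);b=(h[r,225:335,0]>100)&(h[r,225:335,0]<130)&(h[r,225:335,1]>130)
    print(r,"O",runs(o),"B",runs(b))
P=camera_params("wrist");R=cv2.Rodrigues(np.array(P["rvec"]))[0];print("cam",(-R.T@np.array(P["tvec"]).ravel()).round(1),get_obs()['tool_pos'])
```

```text
200 O [] B []
203 O [] B []
206 O [] B []
209 O [(253, 260), (304, 310)] B []
212 O [(253, 261), (303, 311)] B []
215 O [(253, 261), (302, 311)] B []
218 O [(253, 262), (299, 311)] B [(278, 286)]
221 O [(253, 265), (295, 311)] B []
224 O [(253, 267), (292, 311)] B []
227 O [(253, 268), (289, 311)] B []
230 O [(253, 268), (289, 311)] B []
cam [526.6  49.5 290.3] [600.97366479  49.08482152  99.6697342 ]
```

Run:
```python
from h import *
W=cv2.imread("w9.png")[:,:,::-1];h=cv2.cvtColor(W,cv2.COLOR_RGB2HSV).astype(int)
for c in range(277,288,2): print(c,[r for r in range(195,240) if 100<h[r,c,0]<130 and h[r,c,1]>110])
for c in (255,257,308,309): print(c,[r for r in range(195,240) if h[r,c,0]<14 and h[r,c,1]>195][:2])
print(onz("wrist",(257,207.5),72+1),onz("wrist",(308,207.5),73))
for r in(206,210,214,218): print(r,onz("wrist",(282,r),86)[0].round(1))
S=capture("side");C=capture("scene")
for n,I,x0 in(("side",S,276),("scene",C,268)):
    hh=cv2.cvtColor(I,cv2.COLOR_RGB2HSV).astype(int)
    b=(hh[...,0]>100)&(hh[...,0]<130)&(hh[...,1]>120);v,u=np.nonzero(b[195:235,x0:x0+26]);print(n,len(u),u.min()+x0,u.max()+x0,v.min()+195,v.max()+195)
    print(proj(n,[[600.5+s*13,53,z] for s in(-1,1) for z in(86,56)]).round(1).tolist())
    print("jaw",proj(n,[[601+s*13,54.5-15,z] for s in(-1,1) for z in(69,)]).round(1).tolist())
    for r in range(196,228,2): print(r,''.join('B' if 100<a<130 and s>120 else 'O' if a<17 and s>195 else '.' for a,s,_ in hh[r,x0:x0+30]))
```

```text
277 []
279 [216, 217, 218, 219, 220]
281 [216, 217, 218, 219, 220]
283 [216, 217, 218, 219, 220]
285 [216, 217, 218, 219, 220]
287 []
255 [208, 209]
257 [208, 209]
308 [209, 210]
309 [209, 211]
[586.07276734  39.97081719  73.        ] [586.13126324  71.07308409  73.        ]
206 581.6
210 584.0
214 586.4
218 588.8
side 12 283 284 204 213
[[282.2, 204.1], [282.3, 213.3], [291.0, 200.6], [291.0, 209.8]]
jaw [[285.3, 212.2], [294.0, 208.6]]
196 .....OOOOOOOOOOOO.............
198 ....O...OOOOOOOOO.............
200 ....O...OOOOOOOOO.............
202 ...OOOOOOOOOOOOOOO............
204 ..OOO..BOOOOOOOOOO............
206 .......B.OOOOOOOOO............
208 .......B.OOOOOOOOOO...........
210 .......BBOOOOOOOO.............
212 .......BBOOO..................
214 ..............................
216 ..............................
218 ..............................
220 ..............................
222 ..............................
224 ..............................
226 ..............................Traceback (most recent call last):
  File "<stdin>", line 10, in <module>
    return umr_minimum(a, axis, None, out, keepdims, initial, where)
ValueError: zero-size array to reduction operation minimum which has no identity
```

```bash
python3 -c "
from plant import *
o=get_obs();print(o['time'],o['contact_force'],o['grip_width'],o['finger_force']);print(close_job())"
```

```text
23.7 [ 0.02096054  0.48544704 -0.44756646] 17.596472824259244 12.216593290795572
the job is handed in; nothing more can be done
None
```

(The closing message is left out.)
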